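# Post a spent filter capsule through the flap of the waste bin

## Task

Push the spent filter capsule that lies on the bin's feed shelf end-first through the hanging flap, far enough over the sill that it drops down into the bin, then draw the fingers back out so that the flap swings fully shut. The capsule is contaminated: only push it gently along the shelf with the fingertips, never grip it or lift it. Leave the new capsule, the vial and the pipe fitting on the bench where they are.

Things in the scene. Friction and masses are not known exactly. Their poses are not given: they have to be found in the camera images.
- bin: Fixed grey steel bin, 312 x 204 x 168 mm high. Origin on the bench under its mouth's middle; x points inward, z up. Bin frame, mm: level steel feed shelf, top z 90, x -171 to 32, 204 wide, side rims 13 high at y +-99. The mouth is cut in a 4 mm front panel (outer face x -6), 60 wide, from the shelf up to a header at z 155. Hood 170 wide, top z 168, x -6 to 141, clear window.
- sill (a point): Point on the shelf in the middle of the mouth (bin frame x 0, y 0, z 90 mm); axes as the bin's. In front of it two upright funnel cheeks on the shelf, 3 mm thick and 22 mm high, narrow the way from y +-59 at x -46 to y +-30 at x -6. Their slope is steep: a skewed or off-centre capsule pushed hard against them jams, so nudge it straight and central by its flanks first.
- sill_end (a point): Middle of the shelf's inner end (bin frame x 32, y 0, z 90 mm), past which is the well. A capsule tips in only once its middle has passed this; one left short lies there and holds the flap ajar. Upright fingers meet the header too early: lean them 15 to 20 degrees, tips forward, closed and about 8 mm above the shelf, so that their leading edge reaches bin frame x 6 to 8.
- well (a point): Middle of the well's floor (bin frame x 84.5, y 0, z 9 mm); axes as the bin's. The well spans x 32 to 137, y +-81.
- flap (a joint): Angle of the aluminium flap (66 wide, 67 long, 20 g) that closes the mouth from inside, hung on a level hinge at the top of the mouth (bin frame x 2, z 160 mm). 0 = hangs shut; grows as its lower edge swings inward, up to 1.45. No spring: it falls shut by its weight. It swings inward only.
- flap_edge (a point): Middle of the flap's lower edge; shut, it hangs 3 mm above the shelf.
- spent_capsule: The spent in-line filter capsule on the feed shelf: clear cylinder, two blue end rings, a hose stub at each end; 70 mm long (its own y), 34 wide and high, about 80 g. It does not roll; its ends act as flat faces. Origin: middle of its underside, z up. It lies within 0.4 rad of lengthwise to the mouth (either way round), 90 to 110 mm before it, up to 25 mm aside.
- new_capsule: A new capsule of the same kind, lying on the bench beside the bin; to be left alone. Origin at the middle of its underside.
- vial: Sample vial with a black cap, 28 mm wide, 73 mm high, standing on the bench beside the bin; to be left alone. Origin at the middle of its foot.
- fitting: Grey pipe union, 14 x 42 x 16 mm, lying on the bench beside the bin; to be left alone. Origin at the middle of its underside.
Things that resemble listed ones, but are neither listed nor needed, are in the scene too. Leave any purple or turquoise look-alike of the spent_capsule alone.

How it is judged:
On the way, in this order (a step that is already met when the one before it is completed fails the run):
1. the capsule's leading end has gone in under the open flap, the capsule still on the shelf (value of joint flap above 0.15 rad and x of spent_capsule in the frame of bin above -0.03 m and z of spent_capsule in the frame of bin above 0.08 m), for 0.1 s.
2. the capsule has dropped over the sill into the well (x of spent_capsule in the frame of bin above 0.03 m and z of spent_capsule in the frame of bin below 0.075 m), for 0.1 s.
At the end, for the whole second after the job is handed in: the spent capsule lies at rest in the bin's well, below the shelf; the flap hangs shut (under 0.06 rad) and still (x of spent_capsule in the frame of bin between 0.03 and 0.14 m and z of spent_capsule in the frame of bin below 0.078 m and linear speed of spent_capsule below 0.02 m/s and value of joint flap below 0.06 rad and velocity of joint flap below 0.1 rad/s); the robot touches nothing.
It fails at once if the spent capsule is lifted more than 15 mm off the shelf (z of spent_capsule in the frame of bin above 0.105 m).
It fails at once if the spent capsule is gripped or rammed (more than 15 N between it and the fingers) (contact force between the fingers and spent_capsule above 15 N).
It fails at once if the new capsule, the vial or the fitting is moved more than 20 mm (distance of any of new_capsule, vial, fitting from where it was at the start of the episode above 0.02 m).
It also fails if it takes over 58 s, if anything falls off the work surface, if the arm or the gripper's body presses on something with over 40 N, if the wrist force passes 120 N, or if a joint passes its speed limit or range.

## Robot

A 6-joint arm with a two-finger parallel gripper is mounted at the origin on a cart in front of the work surface, level with it; the furniture and walls round the work are solid. World frame = base frame: x ahead of the robot, y to its left, z up, the work surface at z = 0. Lengths are in m, angles in rad, forces in N, time in s.
With the tool pointing down it reaches from about 0.375 to 0.975 m from the base axis. Payload 3.8 kg.
Tool frame: the origin (TCP) lies midway between the tips of the shut fingers; the grasp point (between the pads) lies 19 mm behind it; z points along the fingers, y is the line along which they close (so a half turn about z gives the same grasp; the last joint's range is limited). The gripper opens to 88 mm and grips with 3 to 60 N. Pads are 18 mm wide; open, the fingers measure 123 mm over their backs; the gripper's body (75 mm by 187 mm) begins 45 mm behind the grasp point.
Start: joints at [1.207, 0.264, 1.604, -0, 1.274, -0.037], TCP at [0.217, 0.639, 0.239] pointing down, gripper open.
Joint ranges: [-2.63, 2.63], [-0.94, 2.18], [0.31, 2.57], [-1.31, 4.45], [0, 2.66], [-2.55, 2.55]. Speed limits (rad/s): [2.57, 2.57, 3.14, 3.14, 3.14, 3.14].

## Interface

Orientations are given as a rotation vector (axis times angle).
In Python, from cell import manip, inverse_kinematics, cams, order gives the robot as it stands. Calls block until the motion is done:
- manip.move_pose(position, orientation): joint-space move of the TCP to a pose.
- manip.move_linear(position, rate=0.15, rot=None): straight line of the TCP; rot=None keeps the orientation; rate is the mean speed in m/s.
- manip.set_joints(angles): joint-space move.
- manip.set_gripper(opening, force=None): finger opening in m; force is the grip in N (None keeps the last); returns when the fingers have stopped.
- manip.dwell(seconds).
- inverse_kinematics(position, orientation): joint angles nearest the present ones, or None.
- manip.state(): the state.
- cams.capture(name): name is "scene" or "side" or "wrist"; returns a dict with "image" (420x560x3 uint8, blue, green, red), "z_map" (420x560 float32, m along the optical axis (not along the pixel's ray), 0 where there is no reading), "intrinsics" (3x3 intrinsics, pixels), "position" and "orientation" of the camera in the world; the wrist camera has in their place "T_tool_cam" (4x4, takes a point from camera to tool coordinates, whose origin is the TCP and whose axes are the flange's). Camera axes: x right, y down, z forward; pixel columns grow to the right and rows downward; lengths in m; the calibration is good to about 2 mm. A picture is of the moment at which its call begins: read the wrist's pose just before it.
A pose or a line that the arm cannot do raises manip.IKError and nothing moves.
- order.close_job(): hands the job in; it is judged then, once.
The state is a dict: "clock": time; "joint_pos": joint angles; "joint_velocities": joint speeds; "tau": joint torques, N m; "tool_pos": TCP position; "tcp_rot": TCP orientation; "contact_force": force on the tool from outside, world axes, zero at the start; "moment": the same for the moment, N m; "gripper_width": finger opening in m; "grasp_force": force on a finger pad.
Only numpy, scipy, OpenCV 4.12 (cv2) and the standard library are available. Lean on these libraries where they do the work, as an engineer would, in place of code of your own. Each camera call takes 0.05 s, during which the arm holds its last target. There are 200 camera calls.

## Working session

There is one attempt and no reset: what is moved stays moved. The work goes in short steps, each a Python script; the robot and the scene stay as the last script left them, time stands still between calls to the robot, and variables do not carry over. Pictures are saved under pics/ and viewed, at most 10 in all, crops included, and the job is handed in when it is done.

```bash
mkdir -p pics; ls
cat > h.py <<'E'
import numpy as np, cv2
from scipy.spatial.transform import Rotation as R
from cell import manip, inverse_kinematics, cams, order
def cap(n):
    st=manip.state(); c=cams.capture(n)
    if n=="wrist":
        T=np.eye(4);T[:3,:3]=R.from_rotvec(st["tcp_rot"]).as_matrix();T[:3,3]=st["tool_pos"]
        c["T"]=T@c["T_tool_cam"]
    else:
        o=np.array(c["orientation"],float); T=np.eye(4)
        T[:3,:3]=o if o.shape==(3,3) else R.from_rotvec(o).as_matrix(); T[:3,3]=c["position"]; c["T"]=T
    return c
def ray(c,uv):
    uv=np.atleast_2d(uv).astype(float); K=np.array(c["intrinsics"])
    d=np.c_[(uv-K[[0,1],[2,2]])/K[[0,1],[0,1]],np.ones(len(uv))]@c["T"][:3,:3].T
    return c["T"][:3,3],d
def plane(c,uv,z):
    o,d=ray(c,uv); return o+d*((z-o[2])/d[:,2])[:,None]
def cloud(c):
    v,u=np.mgrid[:420,:560]; o,d=ray(c,np.c_[u.ravel(),v.ravel()])
    return (o+d*c["z_map"].reshape(-1,1)).reshape(420,560,3)
E
python3 - <<'E'
from h import *
s=cap("scene");t=cap("side")
for c in (s,t): print(c["position"],c["orientation"],c["intrinsics"])
cv2.imwrite("pics/s.png",s["image"]);cv2.imwrite("pics/t.png",t["image"])
E
```

```text
pics
[-4.48554171e-04 -6.73433294e-01  8.08888513e-01] [-2.14901992  0.68900469 -0.36676586] [[523.83521982   0.         275.36378833]
 [  0.         523.83521982 210.94414239]
 [  0.           0.           1.        ]]
[0.14396566 0.64300235 0.56529836] [-0.68770149  2.43371756 -1.34578196] [[385.75660052   0.         278.58796701]
 [  0.         385.75660052 209.66179256]
 [  0.           0.           1.        ]]
```

View pics/s.png

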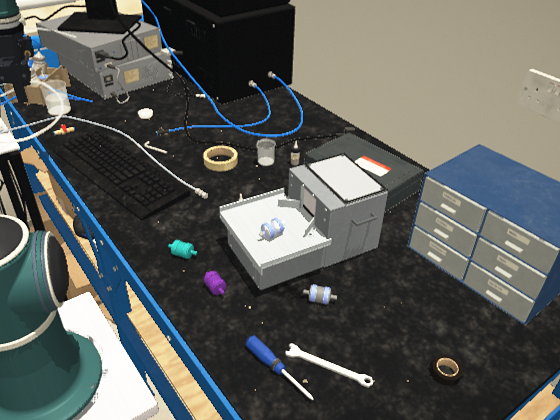

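View pics/t.png

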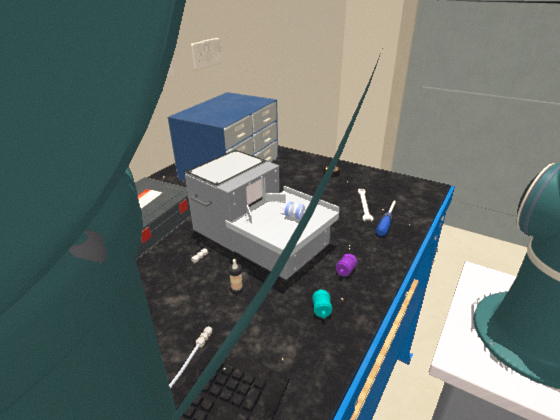

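The scene view shows the look-alikes: a clear capsule with blue rings on the shelf at (272,228), the new capsule on the bench at (320,294), turquoise at (182,249) and purple at (215,283). The side view shows the shelf capsule at (294,210). The one on the shelf fits the description, so it is the spent capsule. Next I'll get a rough bin pose from the depth data.

Run:
```python
from h import *
s=cap("scene");P=cloud(s)
for uv in [(272,228),(320,294),(222,213),(262,285),(330,240),(290,167),(345,172),(384,188),(293,154),(266,150)]:
    print(uv,P[uv[1],uv[0]].round(3))
for lo,hi in [(.083,.095),(.16,.176)]:
    m=((P[...,2]>lo)&(P[...,2]<hi)&(P[...,0]>.35)&(P[...,0]<.95)&(abs(P[...,1])<.4)&(s["z_map"]>0)).astype(np.uint8)
    m[:, 415:]=0
    n,l,st,ce=cv2.connectedComponentsWithStats(m)
    k=1+st[1:,4].argmax(); q=P[l==k]
    r=cv2.minAreaRect(q[:,:2].astype(np.float32)*1000); print(st[k],np.median(q[:,2]),r,cv2.boxPoints(r).round())
w=cap("wrist");print(w["T_tool_cam"].round(3),w["intrinsics"])
```

```text
(272, 228) [ 0.497 -0.008  0.119]
(320, 294) [ 0.52  -0.145  0.028]
(222, 213) [0.456 0.125 0.091]
(262, 285) [ 0.444 -0.048  0.016]
(330, 240) [ 0.586 -0.09   0.101]
(290, 167) [0.781 0.294 0.002]
(345, 172) [0.707 0.009 0.169]
(384, 188) [ 0.734 -0.085  0.17 ]
(293, 154) [0.796 0.303 0.035]
(266, 150) [0.727 0.336 0.055]
[ 220  192  163   79 4254] 0.09154698096424507 ((594.1988525390625, 11.289810180664062), (207.75770568847656, 312.6563415527344), 81.79491424560547) [[ 425.  -69.]
 [ 734. -114.]
 [ 764.   92.]
 [ 454.  136.]]
[ 289  152   99   61 3284] 0.16859255824504726 ((676.2935791015625, 0.5814361572265625), (173.88682556152344, 151.69384765625), 81.79203033447266) [[589. -75.]
 [739. -96.]
 [764.  76.]
 [614.  97.]]
[[-0.001 -0.959 -0.285  0.074]
 [ 1.    -0.    -0.001  0.001]
 [ 0.001 -0.285  0.959 -0.145]
 [ 0.     0.     0.     1.   ]] [[325.23791065   0.         280.24108673]
 [  0.         325.23791065 211.64394312]
 [  0.           0.           1.        ]]
```

```bash
cat >> h.py <<'E'
O=np.array([.6093,.0097,0]); YAW=np.arctan2(-45,309)
def setbin(o,yaw):
    global O,YAW; O=np.array(o);YAW=yaw
def W(p): return O+R.from_euler('z',YAW).apply(p)
def B(p): return R.from_euler('z',-YAW).apply(np.asarray(p)-O)
def ori(lean=0,turn=0):
    "lean: tips forward about bin y (deg); turn: tool turned about the vertical (deg); lean 0 turn 0: tool x = bin x, z down"
    return (R.from_euler('z',YAW)*R.from_euler('z',turn,degrees=True)*R.from_euler('y',-lean,degrees=True)*R.from_euler('x',np.pi)).as_rotvec()
E
python3 - <<'E'
from h import *
print(manip.state()["clock"])
for n,p,o in [("look",[-.15,0,.22],ori()),("f0",[-.17,0,.098],ori(20)),("f1",[-.0015,0,.098],ori(20)),("s90",[-.105,.06,.098],ori(0,90)),("s-90",[-.105,.06,.098],ori(0,-90)),("sm",[-.105,-.06,.098],ori(0,-90)),("sm",[-.105,-.06,.098],ori(0,90))]:
    q=inverse_kinematics(W(p),o); print(n,None if q is None else np.round(q,2))
for i,x in enumerate([-.15,-.19]):
    manip.move_pose(W([x,0,.22]),ori())
    w=cap("wrist");cv2.imwrite(f"pics/w{i}.png",w["image"])
    np.savez(f"w{i}.npz",T=w["T"],image=w["image"],z_map=w["z_map"],intrinsics=w["intrinsics"])
print(manip.state()["clock"])
E
```

```text
0.2
look [ 0.01 -0.13  2.06  0.    1.21  1.73]
f0 [ 0.08 -0.26  2.45 -0.13  0.62  1.89]
f1 [ 0.    0.08  2.14 -0.09  0.58  1.79]
s90 [ 0.11  0.11  2.07 -0.    0.97  0.26]
s-90 None
sm None
sm [-0.12  0.07  2.11 -0.    0.96  0.03]
2.9167
```

View pics/w0.png

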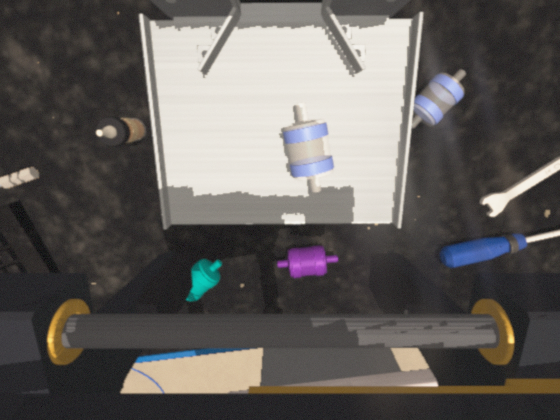

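The wrist view shows the spent capsule (clear, blue rings) on the shelf at (307,148), its stubs at (298,105) and (315,190). The cheeks are near (220,40) and (342,40), and the rims at x≈155 and 410. I'll measure the capsule and check the bin pose from both wrist views.

Run:
```python
from h import *
rs=[]
for i in range(2):
    w=dict(np.load(f"w{i}.npz"));P=cloud(w);Bq=B(P.reshape(-1,3)).reshape(P.shape)
    hsv=cv2.cvtColor(w["image"],cv2.COLOR_BGR2HSV)
    blue=cv2.inRange(hsv,(108,60,80),(125,255,255))
    on=(abs(Bq[...,1])<.085)&(Bq[...,0]>-.168)&(Bq[...,0]<-.045)
    n,l,st,ce=cv2.connectedComponentsWithStats(((blue>0)&on).astype(np.uint8))
    ks=1+np.argsort(-st[1:,4])[:2]
    uv=[cv2.minAreaRect(np.argwhere(l==k)[:,::-1].astype(np.float32))[0] for k in ks]
    uv=sorted(uv,key=lambda a:a[1]); rs.append([(ray(w,u)) for u in uv])
    print(i,uv,[st[k,4] for k in ks])
    top=on&(Bq[...,2]>.098)&(Bq[...,2]<.13)
    q=Bq[top]*1000; r=cv2.minAreaRect(q[:,:2].astype(np.float32)); print("raised blob",len(q),r,"top",np.percentile(q[:,2],98))
    body=q[q[:,2]>112]; r=cv2.minAreaRect(body[:,:2].astype(np.float32)); print("body",r)
    sh=(abs(Bq[...,2]-.09)<.006)&(abs(Bq[...,1])<.11)&(Bq[...,0]<-.05)&(w["z_map"]>0); s=Bq[sh]*1000
    print("shelf z",np.median(s[:,2]),"front x",np.percentile(s[abs(s[:,1])<80][:,0],.3))
    rim=(Bq[...,2]>.099)&(Bq[...,2]<.108)&(abs(Bq[...,1])>.085)&(abs(Bq[...,1])<.115)&(abs(Bq[...,0]+.1)<.06);s=Bq[rim]*1000
    for g in (1,-1):
        t=s[s[:,1]*g>0]; print("rim",len(t),np.polyfit(t[:,0]+100,t[:,1],1),np.percentile(t[:,1],[5,95]))
for (o1,d1),(o2,d2) in zip(*rs):
    a=np.linalg.lstsq(np.c_[d1[0],-d2[0]],o2-o1,rcond=None)[0]
    print("tri ring centre",(B((o1+d1[0]*a[0]+o2+d2[0]*a[1])/2)*1000).round(1))
```

```text
0 [(293.2680358886719, 136.22401428222656), (300.4435729980469, 170.09727478027344)] [np.int32(211), np.int32(199)]
raised blob 2761 ((-77.85094451904297, 0.8190689086914062), (127.47883605957031, 46.55037307739258), 41.32424545288086) top 124.10539729687467
body ((-101.40850830078125, -20.573326110839844), (42.53201675415039, 32.66322326660156), 12.356101989746094)
shelf z 89.25914592808041 front x -169.11283248456877
rim 740 [6.28150562e-03 1.00434148e+02] [ 99.17043686 102.09189201]
rim 740 [ 5.87768859e-03 -9.93901343e+01] [-101.03150044  -98.0716832 ]
1 [(293.8381042480469, 77.08185577392578), (300.7115783691406, 114.55769348144531)] [np.int32(248), np.int32(219)]
raised blob 3158 ((-77.77316284179688, 1.2395095825195312), (128.14682006835938, 45.89896774291992), 41.629085540771484) top 124.13090898971487
body ((-102.14729309082031, -20.704421997070312), (43.934547424316406, 32.73936080932617), 12.672231674194336)
shelf z 89.32790038792089 front x -169.21342770040658
rim 852 [5.82684940e-03 1.00429653e+02] [ 99.1790489  102.11033753]
rim 853 [ 6.68818913e-03 -9.93699930e+01] [-101.01727617  -98.08388957]
tri ring centre [-91.6  -8.1 117.4]
tri ring centre [-117.   -13.7  116.8]
```

Body centre is at bin (-102,-21) mm, yaw 0.21 rad, with the top at z 124; ring spacing and shelf height agree with the text. I'll refine the bin pose slightly. Then I'll square and centre the capsule by pushing its -y flank with two slightly parted fingertips.

```bash
cat >> h.py <<'E'
O=O+R.from_euler('z',YAW).apply([.001,.0011,0]); YAW+=.006
def line(p,rate,**k): manip.move_linear(W(p),rate=rate,**k); 
def measure(name):
    w=cap("wrist");cv2.imwrite(f"pics/{name}.png",w["image"]);Bq=B(cloud(w).reshape(-1,3)).reshape(420,560,3)*1000
    q=Bq[(abs(Bq[...,1])<85)&(Bq[...,0]>-168)&(Bq[...,0]<20)&(Bq[...,2]>113)&(Bq[...,2]<130)]
    q=q[abs(q-np.median(q,0)).max(1)<40]
    print(name,len(q),cv2.minAreaRect(q[:,:2].astype(np.float32)),np.percentile(q[:,:2],[1,99],axis=0).round(1).tolist(),"t",manip.state()["clock"])
E
python3 - <<'E'
from h import *
manip.set_gripper(.020)
o=ori(0,90)
manip.move_pose(W([-.108,-.068,.17]),o)
line([-.108,-.068,.099],.1)
print(manip.state()["gripper_width"],manip.state()["contact_force"],B(manip.state()["tool_pos"]))
line([-.108,-.027,.099],.03)
print(manip.state()["contact_force"])
line([-.108,-.06,.099],.1); line([-.108,-.06,.17],.15)
manip.move_pose(W([-.18,0,.22]),ori())
measure("a0")
E
```

```text
0.019910275985904027 [-1.0309493  -0.45967777  1.01212816] [-0.1074808  -0.0679656   0.09949263]
[-0.347523    0.50147412  0.32859481]
a0 2476 ((-101.62177276611328, 1.656254768371582), (42.701812744140625, 31.936391830444336), 0.29599499702453613) [[-122.1, -13.4], [-81.2, 16.4]] t 10.5833
```

View pics/a0.png

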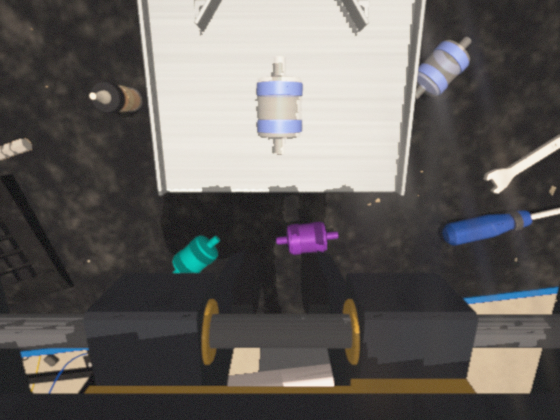

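The capsule now lies straight (0.3°) and central (y 1.6 mm), at (279,107). Next is the leaned, closed-finger push up to the mouth, then another check.

Run:
```python
from h import *
manip.set_gripper(0)
o=ori(20)
manip.move_pose(W([-.185,.0015,.16]),o)
line([-.185,.0015,.099],.1)
line([-.15,.0015,.099],.06)
line([-.092,.0015,.099],.04)
s=manip.state();print(s["contact_force"],B(s["tool_pos"]),s["clock"])
measure("b0")
c=cap("scene");cv2.imwrite("pics/b1.png",cv2.resize(c["image"][130:300,190:420],None,fx=3,fy=3))
```

```text
[0.57664644 0.95649608 0.4779462 ] [-0.09211646  0.00153379  0.09905216] 14.625
b0 9932 ((-31.662281036376953, 1.4397430419921875), (79.91651153564453, 71.8883285522461), 89.97675323486328) [[-66.8, -36.2], [3.8, 39.0]] t 14.675
```

View pics/b0.png

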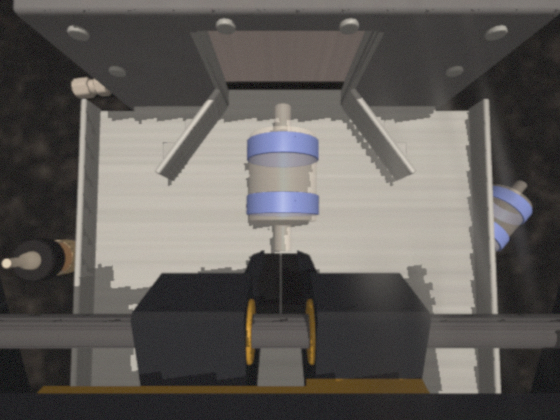

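View pics/b1.png

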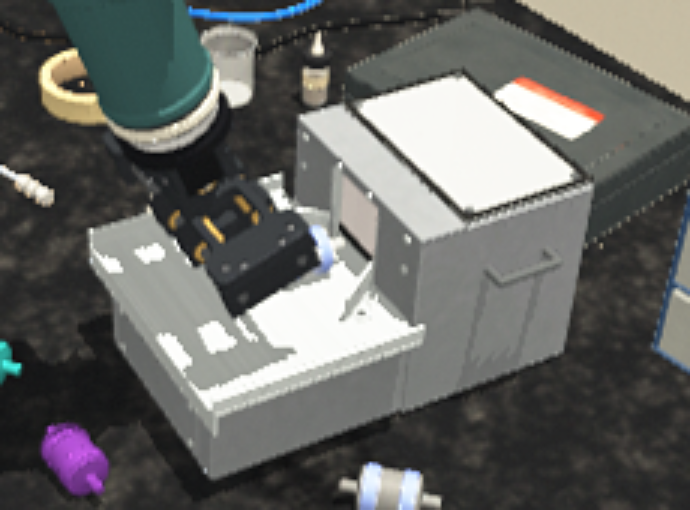

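The capsule is straight and central at (282,175), its stub touching the fingers, heading into the mouth at about (287,85). I'll push it through in steps while watching the force.

Run:
```python
from h import *
s=manip.state();f0=s["contact_force"]
for x in [-.07,-.05,-.03,-.015,-.007,-.002]:
    line([x,.001,.099],.04)
    s=manip.state();f=np.array(s["contact_force"])-f0;print(x,f.round(2),B(s["tool_pos"]).round(4),s["clock"])
    if np.linalg.norm(f)>8: break
manip.dwell(.4)
print((manip.state()["contact_force"]-f0).round(2))
c=cap("scene");cv2.imwrite("pics/c1.png",cv2.resize(c["image"][130:300,190:420],None,fx=3,fy=3))
w=cap("wrist");cv2.imwrite("pics/c0.png",w["image"])
```

```text
-0.07 [-0.26 -0.26 -0.69] [-0.07    0.0009  0.0988] 15.425
-0.05 [-0.56 -0.77  0.67] [-0.0499  0.001   0.0989] 16.075
-0.03 [-0.8  -0.49 -0.05] [-0.0299  0.001   0.0989] 16.725
-0.015 [ 0.   -0.1   0.82] [-0.0147  0.001   0.099 ] 17.25
-0.007 [-0.48 -0.77  0.64] [-0.0066  0.001   0.0991] 17.6
-0.002 [-0.47 -0.3  -0.06] [-0.0017  0.001   0.0991] 17.875
[-0.04 -0.11 -0.39]
```

View pics/c0.png

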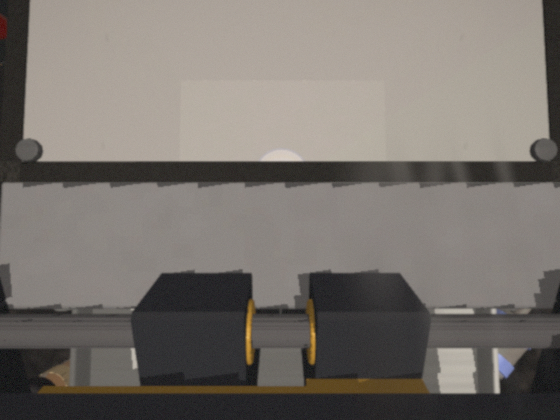

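The wrist view sees only the hood window, with a bluish spot at (282,155), so it can't settle whether the capsule dropped. I'll withdraw straight back and check the flap.

Run:
```python
from h import *
line([-.10,.001,.099],.08)
line([-.17,.001,.13],.15)
line([-.20,.001,.20],.15)
manip.dwell(1)
w=cap("wrist");c=cap("scene")
a=cv2.resize(c["image"][130:300,190:420],None,fx=1.74,fy=1.74)
a=cv2.copyMakeBorder(a,0,420-a.shape[0],0,0,cv2.BORDER_CONSTANT)
cv2.imwrite("pics/d.png",cv2.resize(np.hstack([w["image"],a]),None,fx=.83,fy=.83))
Bq=B(cloud(w).reshape(-1,3)).reshape(420,560,3)*1000
m=(abs(Bq[...,1])<25)&(Bq[...,0]>-20)&(Bq[...,0]<80)&(Bq[...,2]<152)&(Bq[...,2]>20)
q=Bq[m];print(len(q))
for z in range(85,155,10):
    t=q[(q[:,2]>=z)&(q[:,2]<z+10)]; print(z,len(t),np.median(t,0).round(1) if len(t) else "")
print(manip.state()["clock"])
```

```text
2669
85 1638 [-7.1  0.3 89.5]
95 577 [ 2.7 -0.5 99.9]
105 453 [  3.2   0.4 109.4]
115 1 [  1.8 -24.1 115. ]
125 0 
135 0 
145 0 
22.1667
```

View pics/d.png

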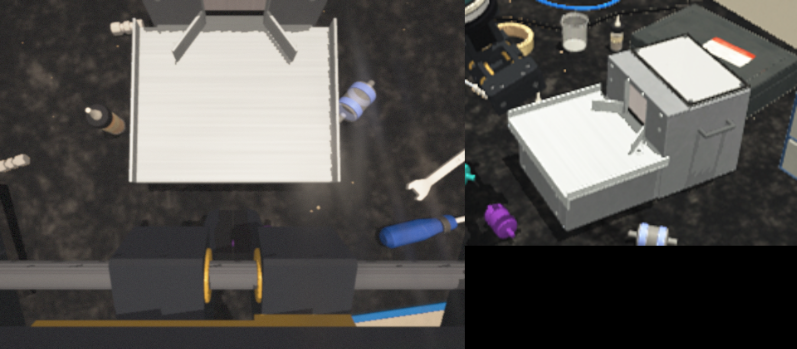

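The shelf is empty, and the flap is vertical, at x≈3 mm at both z 100 and z 110, so it is shut. One look down through the hood window should confirm the drop.

Run:
```python
from h import *
line([-.15,0,.30],.2)
manip.move_pose(W([.03,0,.30]),ori())
w=cap("wrist");cv2.imwrite("pics/e.png",w["image"])
Bq=B(cloud(w).reshape(-1,3)).reshape(420,560,3)*1000
q=Bq[(abs(Bq[...,1])<75)&(Bq[...,0]>20)&(Bq[...,0]<130)]
print(np.percentile(q[:,2],[1,10,50,90]),manip.state()["clock"])
```

```text
[164.59131386 166.38285703 379.04042314 397.29642275] 23.7
```

View pics/e.png

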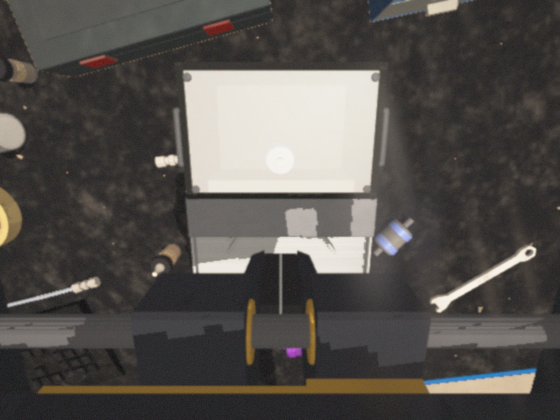

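The window is translucent. Through it, a bright disc at (281,159) looks like the capsule standing on end in the well. I'll triangulate it from two wrist positions.

Run:
```python
from h import *
rs=[];ws=[]
for x,y in [(.03,0),(.03,.06),(-.03,-.05)]:
    manip.move_pose(W([x,y,.30]),ori())
    w=cap("wrist");o,d=ray(w,[0,0])
    g=cv2.cvtColor(w["image"],cv2.COLOR_BGR2GRAY)
    # window ROI by projecting its bin-frame outline
    K=np.array(w["intrinsics"]);iT=np.linalg.inv(w["T"])
    c=np.array([W([a,b,.168]) for a,b in [(.005,-.07),(.005,.07),(.13,.07),(.13,-.07)]])@iT[:3,:3].T+iT[:3,3]
    pp=(c[:,:2]/c[:,2:])*K[0,0]+K[:2,2]
    m=np.zeros((420,560),np.uint8);cv2.fillConvexPoly(m,pp.astype(int),255)
    v=g[m>0];th=np.median(v)+0.5*(np.percentile(v,99.5)-np.median(v))
    n,l,st,ce=cv2.connectedComponentsWithStats(((g>th)&(m>0)).astype(np.uint8))
    ks=[k for k in 1+np.argsort(-st[1:,4])[:3]]
    print(np.median(v),np.percentile(v,99.5),[(ce[k].round(1).tolist(),st[k,2:].tolist()) for k in ks])
    k=ks[0];rs.append(ray(w,ce[k])); ws.append((w,ce[k]))
    print([(z,(B(plane(w,ce[k],z))[0]*1000).round(1).tolist()) for z in (.03,.06,.08,.11)])
A=np.zeros((3,3));b=np.zeros(3)
for o,d in rs:
    d=d[0]/np.linalg.norm(d[0]);M=np.eye(3)-np.outer(d,d);A+=M;b+=M@o
print(B(np.linalg.solve(A,b)),manip.state()["clock"])
```

```text
230.0 243.0 [([280.3, 160.7], [27, 27, 577]), ([326.0, 87.5], [1, 2, 2]), ([331.5, 94.5], [2, 2, 2])]
[(0.03, [47.3, 1.1, 30.0]), (0.06, [51.2, 1.1, 60.0]), (0.08, [53.8, 1.2, 80.0]), (0.11, [57.7, 1.2, 110.0])]
227.0 243.0 [([332.2, 161.2], [27, 27, 574]), ([283.1, 98.5], [38, 32, 546]), ([281.8, 186.9], [26, 9, 79])]
[(0.03, [47.2, -4.1, 30.0]), (0.06, [51.2, 0.7, 60.0]), (0.08, [53.9, 3.9, 80.0]), (0.11, [57.8, 8.7, 110.0])]
221.0 243.0 [([285.4, 83.5], [48, 87, 3067]), ([235.7, 107.4], [39, 31, 825]), ([258.7, 89.7], [6, 7, 15])]
[(0.03, [80.1, -56.9, 30.0]), (0.06, [77.4, -56.4, 60.0]), (0.08, [75.6, -56.1, 80.0]), (0.11, [72.9, -55.6, 110.0])]
[ 0.06151719 -0.01654025  0.08999513] 25.0167
```

Two of the three views agree: the disc is the capsule's upper ring at bin (51, 1, 62) mm, 32 mm wide. The third view's detection picked up a different patch, so I left it out. The capsule stands in the well below the shelf, with its origin at x≥32 because the sill wall stops it there, and z≈44. The flap is shut and the arm is clear, so I'm handing in.

Run:
```python
from h import *
print(order.close_job())
```

```text
the job is handed in; nothing more can be done
None
```

The job is handed in, with no verdict shown: the spent capsule went through the flap and now stands on end in the well, the flap measured shut, the fingers are clear, and I kept the arm away from the bench items without re-measuring their positions.

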